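# Swap the culture jars and hold the reader's recessed reset button

## Task

The two sample jars stand in the wrong bays of the culture reader: swap them, so that the red-capped jar stands upright in the red seat and the green-capped jar in the green seat. Only then take the blue-handled stylus from its stand, reach its tip through the round hole in the yellow panel and push the recessed red reset button fully down; finish while still gripping the stylus and holding the button down. Keep the jars upright and leave the beaker, the dishes and the tip box where they are.

Things in the scene. Friction and masses are not known exactly. Their poses are not given: they have to be found in the camera images.
- reader: white twin-bay reader, fixed to the bench. Base plate 110 mm (x) by 300 mm (y, from -145 to +155) by 20 mm high; its origin lies on the bench, and the two bays are on its centre line (x = 0) at y = -95 and y = +10 mm. At its +y end a white console 100 mm by 80 mm (y from +75 to +155), top 62 mm above the bench, with a 40 mm square yellow panel in its top. Its z is up.
- aperture (a point): centre of the mouth of the round hole in the yellow panel, on the console's top face, 62 mm above the bench (x = 0, y = +115 mm in the reader's frame). The hole is vertical, 16 mm across, 2 mm chamfer, through a panel 8 mm thick; below it is a 40 mm square cavity holding a red button 22 mm across, centred under the hole, its top 20 mm below the mouth when up.
- reset_button (a joint): how far the recessed red reset button is pushed down, m: 0 up, 0.006 fully down, against a stop. It springs back; about 1.5 N starts it and 5 N holds it fully down.
- seat_red: red plastic seat in one bay of the reader (either bay), fixed: a ring of 68 mm outer and 54 mm inner diameter, 7 mm high, with a 2 mm thick floor. Origin: centre of its underside, 20 mm above the bench; a seated jar's underside is 2 mm above this origin.
- seat_green: green plastic seat in the other bay; same shape and origin as the red one.
- jar_red: closed white sample jar with red cap and red band, an upright cylinder 44 mm in diameter, 62 mm tall (the cap is its top 16 mm), about 90 g, loose; starts in the green seat. Origin: centre of its underside, z up. It may be parked on the bare bench.
- jar_green: the same jar with green cap and band; starts in the red seat.
- stylus: loose stylus, about 60 g, standing upright, tip down, in its stand: aluminium shank 8 mm in diameter and 55 mm long, then a blue collar 22 mm in diameter and 4 mm thick, then a blue round handle 16 mm in diameter and 66 mm long; 125 mm in all. Origin: centre of the flat tip, z along the stylus towards the handle's end.
- stylus_tip (a point): the stylus's flat tip (same point as the stylus's origin).
- stand: grey block 60 by 60 by 62 mm high, fixed to the bench, with a 12 mm vertical hole, 58 mm deep, in the middle of its top; the stylus's collar rests on its top and the tip stands 7 mm above the bench. Origin: centre of its underside.
- beaker: clear empty beaker, 90 mm across, 110 mm tall; leave it. Origin: centre of its underside.
- dishes: two stacked closed culture dishes, yellow and dark brown, 92 mm across, 32 mm high in all; leave them. Origin: centre of the underside.
- tip_box: pipette tip box with green lid, 82 by 122 by 81 mm high; leave it. Origin: centre of its underside.

How it is judged:
By the outcome, as a careful person would: the job done as asked, in the order asked, and still so for the second after the job is handed in, while the arm keeps its last pose, push and grip.
It also fails if it takes over 67 s, if anything falls off the work surface, if the arm or the gripper's body presses on something with over 40 N, if the wrist force passes 120 N, or if a joint passes its speed limit or range.

## Robot

A 6-joint arm with a two-finger parallel gripper is mounted at the origin on the work surface. World frame = base frame: x ahead of the robot, y to its left, z up, the work surface at z = 0. Lengths are in mm, angles in rad, forces in N, time in s.
With the tool pointing down it reaches from about 350 to 875 mm from the base axis. Payload 4.2 kg.
Tool frame: the origin (TCP) lies midway between the tips of the shut fingers; the grasp point (between the pads) lies 19 mm behind it; z points along the fingers, y is the direction in which the jaws open and shut (so a half turn about z gives the same grasp; the last joint's range is limited). The gripper opens to 85 mm and grips with 20 to 120 N. Pads are 22 mm wide; open, the fingers measure 114 mm over their backs; the gripper's body (76 mm by 85 mm) begins 54 mm behind the grasp point. The pads swing forward as they close: fully open they stand 13 mm farther back than shut.
Start: joints at [1.461, 0.385, 0.008, 0, -1.194, -0.259], TCP at [225.277, 582.966, 231.312] pointing down, gripper open.
Joint ranges: [-3.14, 3.14], [-1.21, 2.06], [-1.07, 1.41], [-3.16, 2.05], [-2.99, -0.16], [-3.1, 3.1]. Speed limits (rad/s): [2.79, 2.79, 3.14, 3.14, 3.14, 3.14].

## Interface

Orientations are given as a unit quaternion [x, y, z, w].
In Python, from bench import read_state, get_image, job_done, search_frame, regions_of gives the robot as it stands.
- The arm moves only by the tool servo_tool, never from a script. Its arguments are lists of equal length, an entry for each row: "turn": the turn, a rotation vector about the world's x, y, z in rad, a list of three; "dp": the shift along the world's x, y, z in m, a list of three; "fingers": the finger opening in m, from 0 to 0.0854. In form: {"turn": [[rx, ry, rz], ...], "dp": [[tx, ty, tz], ...], "fingers": [fingers, ...]}. A call has exactly 5 rows; each row shifts and turns the pose as measured when the row begins; what a row does not reach is not made up. A row lasts 1/8 s, in which the tool goes at most 62.5 mm and 10.7 degrees, less where a joint would pass 70% of its speed; a pose out of reach is approached as far as the arm can. A call is refused whole if a number of a shift passes 0.0625 or a number of a turn 0.188, either way. A call with a gripper value outside its range is refused whole. The fingers move at their own pace and stop on an object; the grip force is fixed at half the most. Time passes only in rows, so rows that do not move let the fingers close, or fill a call up. It gives the time, the measured TCP pose, the force and the opening at its end, in the units of the state.
- read_state(): the state, without advancing time (a new reading comes with each control period).
- get_image(name): name is "scene" or "top" or "wrist"; returns a dict with "img" (480x640x3 uint8, red, green, blue), "vfov" (degrees; the focal length in pixels is half the picture's height over the tangent of half this angle, whatever the lens; pixels are square), "cx", "cy" (the principal point, pixels), "world_from_camera" (4x4, takes a point from camera to world coordinates); the wrist camera has in their place "mount" (4x4, takes a point from camera to tool coordinates, whose origin is the TCP and whose axes are the flange's). Camera axes: x right, y down, z forward; pixel columns grow to the right and rows downward; lengths in mm; the calibration is good to about 2 mm. A picture is of the moment at which its call begins: read the wrist's pose just before it. There is no depth.
- job_done(): hands the job in, once; it reports no verdict.
Trained networks look in the newest picture that a camera, given by its name, has taken for a name from the list of things; names that differ only in an ending like _2 or _b are one class to them, and where a whole thing is asked for, a point or a joint stands for the part that bears it (a point fixed in the world has none). Each returns a list of dicts, best first, with "score" (0 to 1); they miss things now and then, are a little off and sometimes report something else, mostly with a low value. They report only what shows in the picture. A call takes as long as a camera call.
- search_frame(query, camera): "box" ([left, top, width, height] in pixels, round what is visible of it).
- regions_of(query, camera): "region" (480x640 bool, what is visible of it) and "box" ([left, top, width, height] in pixels, round what is visible of it).
The state is a dict: "clock": time; "joints": joint angles; "joint_vel": joint speeds; "joint_efforts": joint torques, N m; "position": TCP position; "ee_rot": TCP orientation; "contact_force": force on the tool from outside, world axes, zero at the start; "wrist_torque": the same for the moment, N m; "gripper_width": finger opening in mm.
Only numpy, scipy, OpenCV 4.12 (cv2) and the standard library are available. Lean on these libraries where they do the work, as an engineer would, in place of code of your own. Each camera call takes 0.05 s, during which the arm holds its last target. There are 200 camera calls.

## Working session

There is one attempt and no reset: what is moved stays moved. The work goes in short steps, Python scripts to look and compute and a tool call to move; the robot and the scene stay as the last step left them, time stands still between calls to the robot, and variables do not carry over. Pictures are saved under pics/ and viewed, about 8 in all and at most 12, crops included, and the job is handed in when it is done.

Besides the shell and the picture viewer there is one more tool, called after "Request:" as name(argument=value, ...) on one line, values as JSON. servo_tool: Moves the arm, as the interface text tells. Its arguments: {"type":"object","properties":{"turn":{"type":"array","items":{"type":"array","items":{"type":"number"}}},"dp":{"type":"array","items":{"type":"array","items":{"type":"number"}}},"fingers":{"type":"array","items":{"type":"number"}}},"required":["turn","dp","fingers"]}

```bash
mkdir -p pics; cat > h.py <<'E'
import numpy as np, cv2
from bench import read_state,get_image,job_done,search_frame,regions_of
from scipy.spatial.transform import Rotation as R
def cam(name):
    s=read_state(); d=get_image(name)
    if 'mount' in d:
        T=np.eye(4); T[:3,:3]=R.from_quat(s['ee_rot']).as_matrix(); T[:3,3]=s['position']
        d['world_from_camera']=T@np.array(d['mount'])
    return d
def ray(d,u,v):
    f=240/np.tan(np.radians(d['vfov'])/2); T=np.array(d['world_from_camera'])
    return T[:3,3],T[:3,:3]@np.array([(u-d['cx'])/f,(v-d['cy'])/f,1])
def atz(d,u,v,z):
    o,r=ray(d,u,v); return o+r*(z-o[2])/r[2]
def proj(d,p):
    f=240/np.tan(np.radians(d['vfov'])/2); T=np.linalg.inv(np.array(d['world_from_camera']))
    c=T[:3,:3]@np.array(p,float)+T[:3,3]; return np.array([d['cx']+f*c[0]/c[2],d['cy']+f*c[1]/c[2]])
def save(d,n): cv2.imwrite('pics/'+n,cv2.cvtColor(d['img'],cv2.COLOR_RGB2BGR))
E
python3 - <<'E'
from h import *
s=read_state();print(s)
for c in ['scene','top']:
    d=cam(c);save(d,c+'1.png');print(c,d['vfov'],d['cx'],d['cy'],np.round(d['world_from_camera'],3).tolist())
    for q in ['reader','seat_red','seat_green','jar_red','jar_green','stylus','stand','beaker','dishes','tip_box','reset_button']:
        print(q,[(round(r['score'],2),r['box']) for r in search_frame(q,c)[:2]])
E
```

```text
{'clock': 0.0, 'joints': array([ 1.46056600e+00,  3.85495689e-01,  6.62197082e-03, -4.94550035e-04,
       -1.19396505e+00, -2.58600274e-01]), 'joint_vel': array([ 0.00038017, -0.00098469, -0.00133589, -0.00021313, -0.00226962,
        0.00075723]), 'joint_efforts': array([ 8.72661549e-04, -3.92292166e+01,  1.88399827e+01,  4.18606728e+00,
       -4.69198159e-03,  2.55731990e-06]), 'position': array([225.10127346, 582.43445046, 230.25745784]), 'ee_rot': array([ 9.83026365e-01, -1.83461358e-01, -1.53509946e-04,  1.03544839e-03]), 'contact_force': array([-0.05929053,  0.20559708,  0.63353573]), 'wrist_torque': array([-0.02140826,  0.06937057,  0.04633076]), 'gripper_width': 85.43981002924725}
scene 56.49108628493361 324.15329284612653 241.8265322450394 [[0.875, 0.39, -0.288, 807.07], [0.485, -0.697, 0.528, -455.819], [0.005, -0.602, -0.799, 775.338], [0.0, 0.0, 0.0, 1.0]]
reader [(0.97, [304.3, 201.3, 81.2, 151.3])]
seat_red [(0.79, [332.9, 260.1, 35.0, 28.3])]
seat_green [(0.7, [321.0, 308.4, 38.3, 30.9])]
jar_red [(0.68, [324.6, 294.0, 26.3, 40.0]), (0.53, [176.7, 331.3, 20.6, 29.9])
[... 513 characters left out ...]
.86, [238.8, 177.0, 158.5, 93.8])]
seat_red [(0.86, [301.6, 213.2, 34.2, 26.8])]
seat_green [(0.87, [349.5, 194.3, 38.0, 32.8]), (0.29, [298.2, 209.6, 39.0, 30.5])]
jar_red [(0.76, [359.0, 191.4, 25.3, 30.6]), (0.32, [472.0, 183.5, 50.5, 47.7])]
jar_green [(0.69, [260.1, 232.5, 9.0, 9.3]), (0.64, [306.2, 205.9, 26.1, 30.6])]
stylus [(0.63, [468.5, 292.2, 24.3, 7.2])]
stand [(0.6, [350.4, 193.3, 35.8, 32.3]), (0.58, [448.7, 273.6, 46.7, 45.0])]
beaker [(0.96, [103.2, 253.4, 61.2, 49.4])]
dishes [(0.64, [472.9, 183.2, 50.6, 46.5])]
tip_box [(0.57, [91.4, 167.7, 75.5, 59.2]), (0.26, [100.4, 254.6, 64.5, 51.0])]
reset_button [(0.71, [241.0, 178.4, 157.4, 94.6]), (0.38, [260.9, 230.9, 8.9, 9.8])]
```

View pics/top1.png

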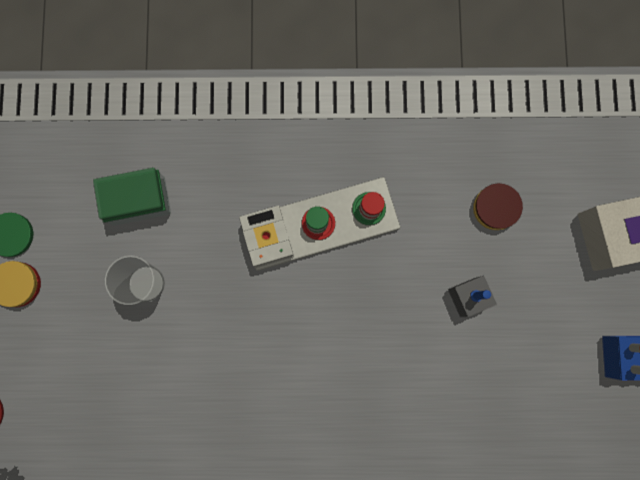

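```bash
python3 - <<'E'
from h import *
d=cam('top')
def reg(q,z,i=0):
    r=regions_of(q,'top')[i]; m=r['region']; v,u=np.nonzero(m); print(q,r['score'],len(u),u.mean().round(1),v.mean().round(1),atz(d,u.mean(),v.mean(),z).round(1))
for q,z in [('seat_red',27),('seat_green',27),('beaker',55),('dishes',30),('tip_box',60),('jar_red',60),('jar_green',60)]: reg(q,z)
img=d['img'];hsv=cv2.cvtColor(img,cv2.COLOR_RGB2HSV)
def col(n,lo,hi,z):
    m=cv2.inRange(hsv,lo,hi); k,l,st,c=cv2.connectedComponentsWithStats(m)
    for i in range(1,k):
        if st[i,4]>25: print(n,st[i],c[i].round(1),atz(d,*c[i],z).round(1))
col('yellow',(22,120,120),(35,255,255),62)
col('blue',(100,120,60),(125,255,255),90)
col('red',(0,130,80),(6,255,255),84)
col('red',(174,130,80),(180,255,255),84)
col('green',(45,90,50),(90,255,255),84)
E
```

```text
seat_red 0.97 421 320.1 228.3 [606.3  -3.9  27. ]Traceback (most recent call last):
  File "<stdin>", line 5, in <module>
  File "<stdin>", line 4, in reg
IndexError: list index out of range
```

The top view shows the reader's console at (265,236), the green-capped jar at (317,217) in the red seat and the red-capped jar at (373,205) in the green seat. The stand with the stylus is at (472,297), the dishes at (497,205), the beaker at (133,280) and the tip box at (130,193).

```bash
python3 - <<'E'
from h import *
d=cam('top')
hsv=cv2.cvtColor(d['img'],cv2.COLOR_RGB2HSV)
def col(n,lo,hi,z):
    m=cv2.inRange(hsv,lo,hi); k,l,st,c=cv2.connectedComponentsWithStats(m)
    for i in range(1,k):
        if st[i,4]>20 and 60<c[i][0]<560: print(n,st[i],c[i].round(1),atz(d,*c[i],z).round(1))
col('yellow',(20,120,120),(35,255,255),62)
col('blue',(100,120,60),(125,255,255),100)
col('red',(0,130,150),(6,255,255),84)
col('red',(174,130,150),(180,255,255),84)
col('green',(45,90,50),(90,255,255),84)
# base plate corners from pixels (z=20) and stand top
for p in [(386,179),(399,229)]: print('plate',atz(d,*p,20).round(1))
for p in [(241,215),(281,207),(293,251),(252,266)]: print('console',atz(d,*p,62).round(1))
for p in [(449,288),(486,277),(496,303),(461,318)]: print('stand',atz(d,*p,62).round(1))
for p in [(497,205)]: print('dish',atz(d,*p,32).round(1))
# tight cap tops: fit using sat/brightness crop
b=cv2.resize(d['img'][160:340,230:530],None,fx=2.6,fy=2.6,interpolation=cv2.INTER_CUBIC)
cv2.imwrite('pics/c.png',b[...,::-1])
E
```

```text
yellow [254 223  24  25 345] [265.5 235. ] [588.7 101.1  62. ]
blue [471 290  10  12  53] [474.5 295.8] [ 468.2 -283.7  100. ]
blue [482 290   9   9  60] [486.  294.1] [ 471.1 -304.7  100. ]
red [363 192  21  21 331] [373.  202.4] [ 646.1 -103.5   84. ]
red [324 221   7  13  21] [327.9 227.6] [598.5 -17.9  84. ]
green [  94  168   71   51 2640] [129.1 193.1] [667.4 357.7  84. ]
green [353 193  33  32 293] [364.4 212.1] [627.7 -87.1  84. ]
green [306 207  23  22 399] [316.9 217.6] [617.7   2.6  84. ]
plate [ 707.  -137.6   20. ]
plate [ 604.9 -161.1   20. ]
console [627.8 148.4  62. ]
console [642.9  71.5  62. ]
console [557.4  48.6  62. ]
console [529.2 126.7  62. ]
stand [ 484.6 -246.5   62. ]
stand [ 505.  -317.6   62. ]
stand [ 455.7 -334.2   62. ]
stand [ 428.1 -267.1   62. ]
dish [ 649.7 -354.8   32. ]
```

View pics/c.png

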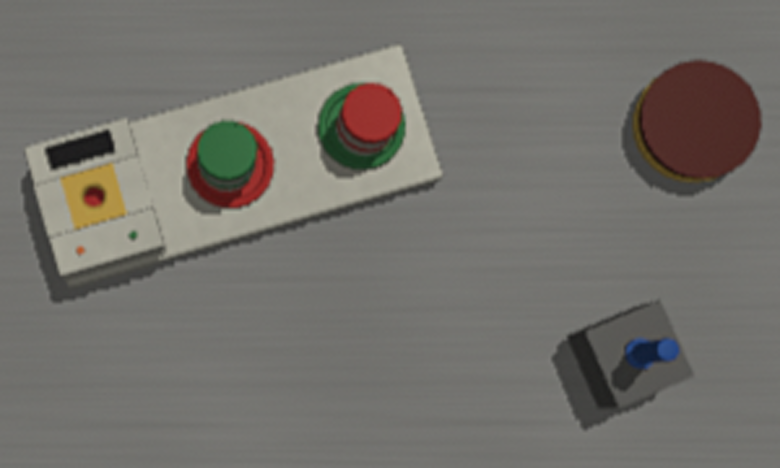

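The crop agrees: aperture about (589,101), the red seat about (617,0) and the green seat about (646,-101), with reader yaw about 0.27 rad. I'll start by moving towards the red jar.

Request:
servo_tool(turn=[[0,0,-0.185],[0,0,-0.185],[0,0,-0.185],[0,0,-0.185],[0,0,-0.185]], dp=[[0.03,-0.053,0],[0.03,-0.053,0],[0.03,-0.053,0],[0.03,-0.053,0],[0.03,-0.053,0]], fingers=[0.0854,0.0854,0.0854,0.0854,0.0854])

```text
clock: 2.02
position: [376.8, 314.1, 230.7]
ee_rot: [0.794, -0.608, 0.001, -0.001]
contact_force: [1.1, 0.5, -0.0]
gripper_width: 85.4
```

Request:
servo_tool(turn=[[0,0,0],[0,0,0],[0,0,0],[0,0,0],[0,0,0]], dp=[[0.03,-0.053,0],[0.03,-0.053,0],[0.03,-0.053,0],[0.03,-0.053,0],[0.03,-0.053,0]], fingers=[0.0854,0.0854,0.0854,0.0854,0.0854])

```text
clock: 2.65
position: [530.0, 41.5, 233.1]
ee_rot: [0.794, -0.608, 0.002, -0.004]
contact_force: [1.1, 0.4, 0.1]
gripper_width: 85.2
```

Request:
servo_tool(turn=[[0,0,0.01],[0,0,0],[0,0,0],[0,0,0],[0,0,0]], dp=[[0.023,-0.029,0],[0.023,-0.029,0],[0.023,-0.029,0],[0.023,-0.029,0],[0.023,-0.029,0]], fingers=[0.0854,0.0854,0.0854,0.0854,0.0854])

```text
clock: 3.28
position: [648.8, -111.4, 233.6]
ee_rot: [0.796, -0.605, 0.002, -0.004]
contact_force: [-0.4, -0.0, -0.2]
gripper_width: 85.3
```

```bash
python3 - <<'E'
from h import *
s=read_state();print(s['position'],s['ee_rot'],s['joints'].round(2))
d=cam('wrist');save(d,'w1.png');print(d['vfov'],np.round(d['mount'],3).tolist())
for q,z in [('jar_red',84),('jar_green',84),('seat_red',27),('seat_green',27)]:
    for r in regions_of(q,'wrist')[:1]:
        b=r['box'];v,u=np.nonzero(r['region']);print(q,r['score'],b,atz(d,u.mean(),v.mean(),z).round(1),atz(d,b[0]+b[2]/2,b[1]+b[3]/2,z).round(1))
for n,p in dict(jr=(646,-103.5,84),jg=(617.7,2.6,84),sr=(617.4,0,27),sg=(645.7,-101,27),ap=(589,101,62)).items(): print(n,proj(d,p).round(0))
E
```

```text
[ 648.80422429 -111.36740816  233.58738162] [ 0.79593129 -0.60536846  0.00230557 -0.00413481] [ 0.07  0.44  0.1  -0.   -1.22  0.2 ]
67.16721039364033 [[0.0, -0.959, -0.283, 73.623], [1.0, 0.0, 0.001, 0.17], [-0.001, -0.283, 0.959, -143.075], [0.0, 0.0, 0.0, 1.0]]
jar_red 0.81 [298.4, 194.3, 53.6, 61.1] [ 645.3 -109.8   84. ] [ 646.7 -109.6   84. ]
jar_green 0.95 [299.1, 294.9, 51.4, 72.7] [620.8 -13.6  84. ] [620.  -12.7  84. ]
seat_red 0.59 [294.5, 279.6, 65.0, 51.8] [616.7 -15.4  27. ] [616.9 -10.2  27. ]
seat_green 0.94 [289.4, 183.4, 65.6, 53.7] [ 649.4 -115.1   27. ] [ 649.6 -108.9   27. ]
jr [324. 232.]
jg [323. 346.]
sr [324. 314.]
sg [324. 219.]
ap [324. 418.]
```

View pics/w1.png

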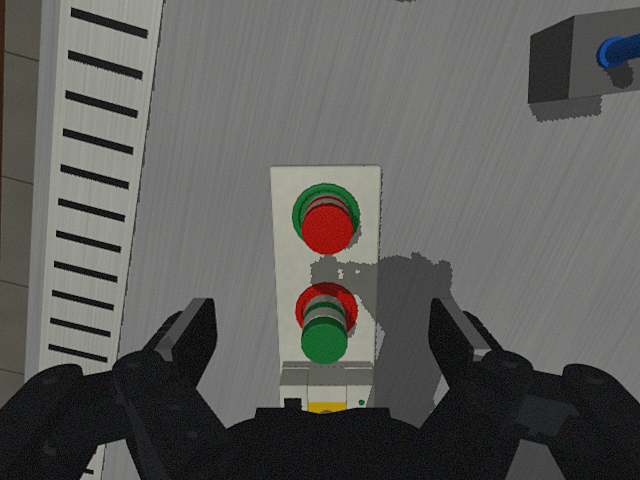

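The wrist view shows the red cap at (327,231) and the green cap at (324,341). Both match the projections from the top view within a few mm. Descending on the red jar.

Request:
servo_tool(turn=[[-0.004,0.009,0],[0,0,0],[0,0,0],[0,0,0],[0,0,0]], dp=[[-0.001,0.005,-0.035],[0,0.001,-0.05],[0,0,-0.045],[0,0,-0.04],[0,0,-0.02]], fingers=[0.0854,0.0854,0.0854,0.0854,0.0854])

```text
clock: 4.15
position: [646.0, -98.5, 44.9]
ee_rot: [0.798, -0.602, 0.004, -0.003]
contact_force: [0.2, 0.1, -0.1]
gripper_width: 85.4
```

```bash
python3 - <<'E'
from h import *
d=cam('wrist');save(d,'w2.png');s=read_state();print(s['clock'],s['position'],s['contact_force'])
for p in [(646,-105,84),(646,-105,50)]: print(proj(d,p).round(0))
for q in ['jar_red']:
    for r in regions_of(q,'wrist')[:1]:
        b=r['box'];print(q,r['score'],b,atz(d,b[0]+b[2]/2,b[1]+b[3]/2,80).round(1))
E
```

```text
4.2 [644.63666219 -98.26766887  42.54401857] [-0.90620649  0.81960685 -3.10827197]
[326. 344.]
[326. 298.]
jar_red 0.96 [264.2, 234.9, 132.5, 165.3] [ 646.5 -112.6   80. ]
```

View pics/w2.png

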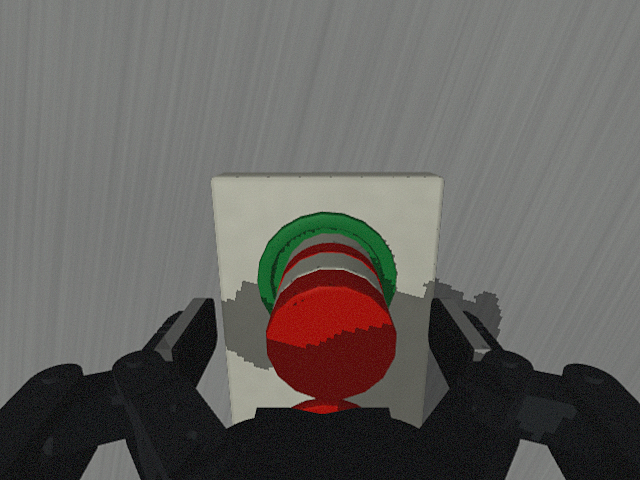

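The red cap's top is centred at (331,338), so the jar is about 9 mm further in -y than the TCP. I'll correct that and close.

Request:
servo_tool(turn=[[-0.004,0.008,0],[0,0,0],[0,0,0],[0,0,0],[0,0,0]], dp=[[0.001,-0.009,0.001],[0,0,0],[0,0,0],[0,0,0],[0,0,0]], fingers=[0.0854,0.0854,0.03,0.03,0.03])

```text
clock: 4.88
position: [649.5, -107.3, 51.6]
ee_rot: [0.799, -0.602, 0.005, -0.001]
contact_force: [-0.3, 0.2, -1.6]
gripper_width: 42.8
```

Request:
servo_tool(turn=[[0,0,0],[0,0,0],[0,0,0],[0,0,0],[0,0,0]], dp=[[0,0,0],[0,0,0],[0,0,0],[0,0,0],[0,0,0]], fingers=[0.03,0.03,0.03,0.03,0.03])

```text
clock: 5.5
position: [649.2, -107.2, 51.4]
ee_rot: [0.799, -0.602, 0.004, -0.001]
contact_force: [-1.1, 1.1, 0.8]
gripper_width: 42.8
```

Request:
servo_tool(turn=[[0.003,0.007,0],[0,0,0],[0,0,0],[0,0,0],[0,0,0]], dp=[[0,0,0.015],[0,0,0.02],[-0.02,-0.005,0.015],[-0.035,-0.008,0],[-0.035,-0.008,0]], fingers=[0.03,0.03,0.03,0.03,0.03])

```text
clock: 6.12
position: [557.7, -127.9, 99.7]
ee_rot: [0.799, -0.602, -0.001, 0.001]
contact_force: [1.0, -0.5, -1.3]
gripper_width: 42.9
```

Request:
servo_tool(turn=[[0,0,0],[0,0,0],[0,0,0],[0,0,0],[0,0,0]], dp=[[-0.025,-0.005,0],[-0.01,0,0],[0,0,-0.01],[0,0,-0.02],[0,0,-0.015]], fingers=[0.03,0.03,0.03,0.03,0.03])

```text
clock: 6.75
position: [522.8, -132.8, 53.5]
ee_rot: [0.799, -0.602, 0.001, -0.001]
contact_force: [0.6, -0.1, -1.6]
gripper_width: 42.7
```

Request:
servo_tool(turn=[[0,0,0],[0,0,0],[0,0,0],[0,0,0],[0,0,0]], dp=[[0,0,-0.01],[0,0,-0.006],[0,0,-0.003],[0,0,-0.002],[0,0,0]], fingers=[0.03,0.03,0.03,0.03,0.03])

```text
clock: 7.38
position: [524.9, -132.3, 29.6]
ee_rot: [0.799, -0.601, 0.001, -0.0]
contact_force: [0.2, -0.6, -1.6]
gripper_width: 42.5
```

Request:
servo_tool(turn=[[0,0,0],[0,0,0],[0,0,0],[0,0,0],[0,0,0]], dp=[[0,0,-0.001],[0,0,-0.001],[0,0,-0.001],[0,0,0],[0,0,0]], fingers=[0.03,0.03,0.03,0.03,0.03])

```text
clock: 8.0
position: [525.4, -132.2, 29.5]
ee_rot: [0.799, -0.601, 0.002, -0.001]
contact_force: [0.9, -0.1, -1.6]
gripper_width: 42.6
```

Request:
servo_tool(turn=[[0,0,0],[0,0,0],[0,0,0],[0,0,0],[0,0,0]], dp=[[-0.001,0,-0.003],[-0.001,0,-0.002],[0,0,-0.001],[0,0,-0.001],[0,0,-0.001]], fingers=[0.03,0.03,0.03,0.03,0.03])

```text
clock: 8.62
position: [525.5, -132.2, 29.3]
ee_rot: [0.8, -0.6, 0.004, -0.001]
contact_force: [-2.5, 1.8, 9.2]
gripper_width: 42.8
```

Request:
servo_tool(turn=[[0,0,0],[0,0,0],[0,0,0],[0,0,0],[0,0,0]], dp=[[0,0,0.001],[0,0,0],[0,0,0],[0,0,0.02],[0,0,0.05]], fingers=[0.0854,0.0854,0.0854,0.0854,0.0854])

```text
clock: 9.25
position: [522.8, -132.3, 96.9]
ee_rot: [0.8, -0.6, 0.0, 0.001]
contact_force: [0.1, 0.3, 0.1]
gripper_width: 85.4
```

Request:
servo_tool(turn=[[0,0.007,0],[0,0,0],[0,0,0],[0,0,0],[0,0,0]], dp=[[0,0,0.05],[0,0,0.05],[0.03,0.035,0],[0.03,0.045,0],[0.03,0.03,0]], fingers=[0.0854,0.0854,0.0854,0.0854,0.0854])

```text
clock: 9.88
position: [615.2, -21.8, 205.3]
ee_rot: [0.799, -0.602, 0.001, 0.0]
contact_force: [1.3, -1.2, -0.8]
gripper_width: 85.0
```

```bash
python3 - <<'E'
from h import *
d=cam('wrist');s=read_state();print(s['clock'],s['position'],s['contact_force'])
vis=d['img'].copy()
for q,z in [('jar_red',62),('jar_green',84),('seat_red',27),('seat_green',27)]:
    for r in regions_of(q,'wrist')[:1]:
        b=r['box'];v,u=np.nonzero(r['region']);print(q,r['score'],b,atz(d,b[0]+b[2]/2,b[1]+b[3]/2,z).round(1))
for n,p in dict(jr=(525,-132,62),jg=(617.7,0,84),sr=(617.4,0,27),sg=(645.7,-101,27),ap=(589,101,62)).items():
    x=proj(d,p);print(n,x.round(0));cv2.drawMarker(vis,tuple(int(t) for t in x),(255,0,255),0,12)
cv2.imwrite('pics/w3.png',vis[...,::-1])
E
```

```text
9.925 [618.85794907 -18.87606597 204.53840872] [4.55374608 0.46776891 0.31568545]
jar_red 0.91 [423.9, 96.4, 80.3, 59.2] [ 532.8 -125.8   62. ]
jar_green 0.58 [285.5, 212.5, 58.0, 71.4] [616.9  -7.7  84. ]
seat_red 0.89 [279.3, 198.1, 73.7, 61.4] [616.6  -8.   27. ]
seat_green 0.65 [273.1, 72.3, 82.7, 84.6] [ 645.1 -103.5   27. ]
jr [477. 121.]
jg [311. 257.]
sr [313. 237.]
sg [313. 117.]
ap [312. 357.]
```

View pics/w3.png

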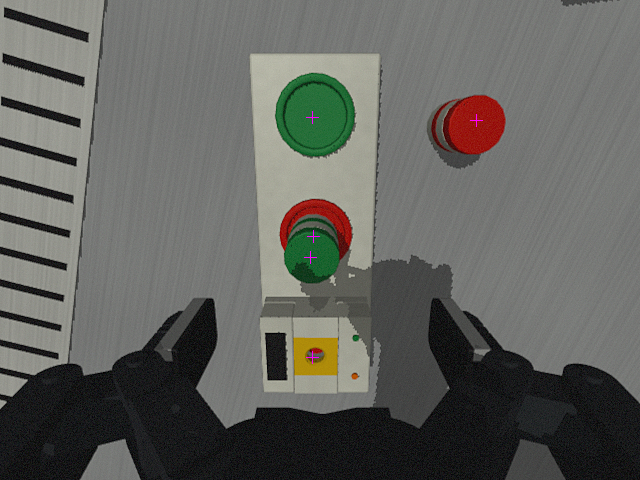

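The red jar stands upright on the bench at (470,124). The empty green seat (315,115), green cap (312,257) and aperture (316,355) all lie within about 2-3 mm of the predictions. Going down on the green jar.

Request:
servo_tool(turn=[[0,0,0],[0,0,0],[0,0,0],[0,0,0],[0,0,0]], dp=[[-0.002,0.015,-0.03],[0,0.002,-0.04],[0,0,-0.04],[0,0,-0.03],[0,0,-0.012]], fingers=[0.0854,0.0854,0.0854,0.0854,0.0854])

```text
clock: 10.75
position: [608.6, -11.8, 51.4]
ee_rot: [0.796, -0.605, 0.002, -0.0]
contact_force: [0.4, 0.5, 0.3]
gripper_width: 85.2
```

```bash
python3 - <<'E'
from h import *
d=cam('wrist');s=read_state();print(s['clock'],s['position'],s['ee_rot'],s['contact_force'])
for p in [(617.5,0,84)]: print(proj(d,p).round(0))
hsv=cv2.cvtColor(d['img'],cv2.COLOR_RGB2HSV)
m=cv2.inRange(hsv,(45,120,40),(85,255,255)); k,l,st,c=cv2.connectedComponentsWithStats(m)
i=1+st[1:,4].argmax(); print(st[i]); b=st[i]; r=b[2]/2
print('cap top approx',atz(d,b[0]+r,b[1]+b[3]-r*0.97,84))
save(d,'w4.png')
E
```

```text
10.8 [608.14194904 -11.77945318  50.49479313] [ 7.96398072e-01 -6.04771401e-01  1.23929655e-03  3.57687121e-04] [-0.07913512 -0.08135279 -0.93587821]
[288. 371.]
[  219     0   156   154 19685]
cap top approx [638.68900177 -94.39951639  84.        ]
```

View pics/w4.png

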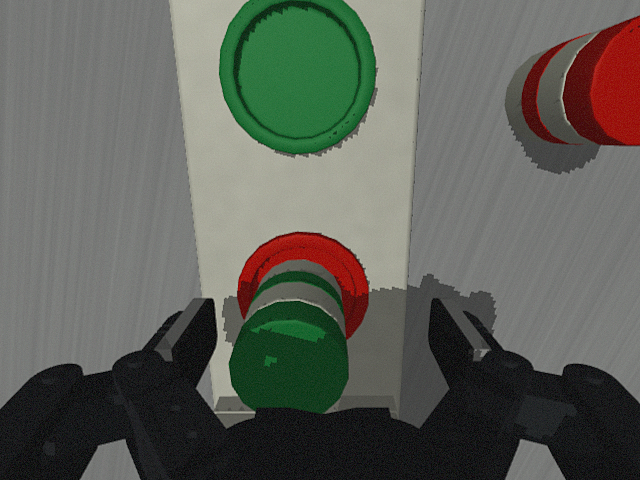

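The green cap's top is at about (289,358) and the green seat ring is centred at (297,74). The TCP is about 10 mm short in x and 8 mm in y, so I'll correct and close.

Request:
servo_tool(turn=[[0,0,0.012],[0,0,0],[0,0,0],[0,0,0],[0,0,0]], dp=[[0.009,0.0075,0],[0.001,0,0],[0,0,0],[0,0,0],[0,0,0]], fingers=[0.0854,0.0854,0.03,0.03,0.03])

```text
clock: 11.42
position: [621.4, -3.9, 55.4]
ee_rot: [0.8, -0.6, 0.004, -0.002]
contact_force: [-1.2, -1.2, -0.6]
gripper_width: 42.8
```

```bash
python3 - <<'E'
from h import *
s=read_state();print(s['position'],s['gripper_width'],s['contact_force'])
# seat estimates from w4 with saved pose
img=cv2.imread('pics/w4.png')[...,::-1]
d=get_image('wrist')
T=np.eye(4);T[:3,:3]=R.from_quat([.796398,-.604771,.001239,.000358]).as_matrix();T[:3,3]=[608.14,-11.78,50.49]
d['world_from_camera']=T@np.array(d['mount'])
for u,v,z in [(297,74,25),(289,358,84)]: print(atz(d,u,v,z).round(1))
for p in [(645,-102,27),(616.5,-1,27),(588,101,62)]:
    y=np.array([-.27,.963,0]);x=np.array([.963,.27,0])
    q=[proj(d,np.array(p)+34*v) for v in (x,-x,y,-y)];print(np.round(q).tolist())
E
```

```text
[621.37419661  -3.94961756  55.39651985] 42.757098550139986 [-1.21964707 -1.238413   -0.63250571]
[ 644.3 -102.3   25. ]
[618.2  -5.9  84. ]
[[215.0, 74.0], [375.0, 74.0], [297.0, 156.0], [293.0, -19.0]]
[[233.0, 299.0], [367.0, 299.0], [301.0, 357.0], [299.0, 234.0]]
[[231.0, 526.0], [368.0, 525.0], [301.0, 573.0], [298.0, 472.0]]
```

Request:
servo_tool(turn=[[0,0,0],[0,0,0],[0,0,0],[0,0,0],[0,0,0]], dp=[[0,0,0.012],[0,0,0.02],[0.005,-0.025,0.01],[0.009,-0.035,0],[0.007,-0.025,0]], fingers=[0.03,0.03,0.03,0.03,0.03])

```text
clock: 12.1
position: [643.3, -88.9, 101.6]
ee_rot: [0.802, -0.598, 0.005, -0.003]
contact_force: [0.7, -0.5, -1.1]
gripper_width: 42.5
```

Request:
servo_tool(turn=[[0,0,0],[0,0,0],[0,0,0],[0,0,0],[0,0,0]], dp=[[0,-0.005,0],[0,0,0],[0,0,0],[0,0,0],[0,0,0]], fingers=[0.03,0.03,0.03,0.03,0.03])

```text
clock: 12.72
position: [643.1, -93.1, 102.5]
ee_rot: [0.802, -0.598, 0.005, -0.004]
contact_force: [-0.1, 1.0, 0.4]
gripper_width: 42.4
```

Request:
servo_tool(turn=[[0,0.012,0.0],[0,0,0],[0,0,0],[0,0,0],[0,0,0]], dp=[[0.001,-0.008,0],[0,-0.001,-0.012],[0,0,-0.012],[0,0,-0.008],[0,0,0]], fingers=[0.03,0.03,0.03,0.03,0.03])

```text
clock: 13.35
position: [643.3, -102.5, 66.9]
ee_rot: [0.802, -0.598, -0.001, 0.001]
contact_force: [-0.2, 0.3, -1.0]
gripper_width: 42.7
```

```bash
python3 - <<'E'
from h import *
d=cam('wrist');s=read_state();print(s['clock'],s['position'],s['ee_rot'],s['contact_force'])
b=s['position'][2]-33.4
print('bottom z',b)
for z,n,r in [(27,'seat',34)]:
  for k in (0,90,180,270):
    a=np.radians(k)+.2735;print(n,k,proj(d,(644.5+r*np.cos(a),-102.5+r*np.sin(a),z)).round(0))
save(d,'w5.png')
E
```

```text
13.4 [ 643.62650224 -102.45556076   67.3194325 ] [ 8.01592520e-01 -5.97870202e-01 -6.94749852e-04  4.12940418e-04] [ 0.3085069  -0.30670896 -0.67459679]
bottom z 33.9194325029079
seat 0 [257. 270.]
seat 90 [319. 327.]
seat 180 [382. 272.]
seat 270 [320. 210.]
```

View pics/w5.png

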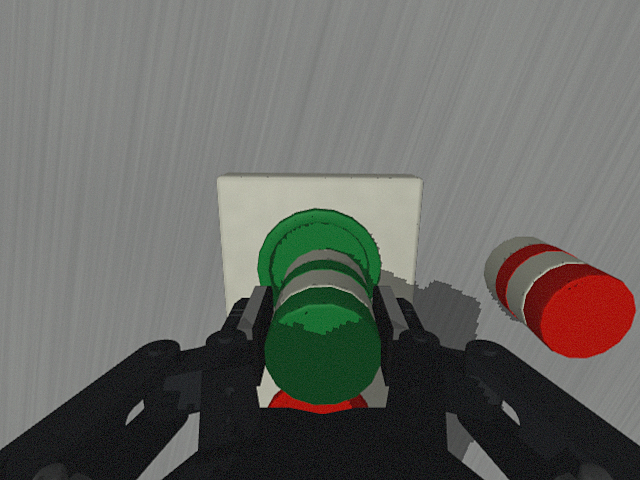

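Ring edges at x 258–382 and y 209 match the prediction, and the jar is centred over the seat at x ≈ 322. Lowering it.

Request:
servo_tool(turn=[[0,0,0],[0,0,0],[0,0,0],[0,0,0],[0,0,0]], dp=[[0,0,-0.007],[0,0,-0.004],[0,0,-0.002],[0,0,-0.002],[0,0,-0.001]], fingers=[0.03,0.03,0.03,0.03,0.03])

```text
clock: 14.02
position: [645.1, -103.0, 60.0]
ee_rot: [0.803, -0.596, 0.002, 0.0]
contact_force: [-0.5, 0.9, 2.6]
gripper_width: 42.7
```

Request:
servo_tool(turn=[[0,0,0],[0,0,0],[0,0,0],[0,0,0],[0,0,0]], dp=[[0,0,-0.003],[0,0,-0.002],[0,0,-0.002],[0,0,-0.002],[0,0,-0.002]], fingers=[0.03,0.03,0.03,0.03,0.03])

```text
clock: 14.65
position: [645.4, -103.4, 59.6]
ee_rot: [0.804, -0.594, 0.004, 0.001]
contact_force: [-3.7, 1.6, 10.6]
gripper_width: 42.1
```

```bash
python3 - <<'E'
from h import *
d=cam('wrist');s=read_state();print(s['position'])
a=d['img'][180:440,220:420]
e=cam('scene')
u,v=proj(e,(645,-103,50)).astype(int)
b=e['img'][v-45:v+45,u-45:u+45]
vis=d['img'].copy()
for zo,c in ((22,(255,0,255)),(27,(0,255,255))):
  for rr,zz in ((22,zo+62),(22,zo)):
    P=np.array([proj(d,(645+rr*np.cos(t),-103+rr*np.sin(t),zz)) for t in np.linspace(0,6.28,40)]).astype(int)
    cv2.polylines(vis,[P],True,c,1)
a=vis[180:440,220:420]
out=np.hstack([cv2.resize(a,(385,500)),cv2.resize(b,(410,500),interpolation=cv2.INTER_CUBIC)])
cv2.imwrite('pics/w6.png',out[...,::-1])
E
```

```text
[ 645.43991645 -103.36108888   59.62708296]
```

View pics/w6.png

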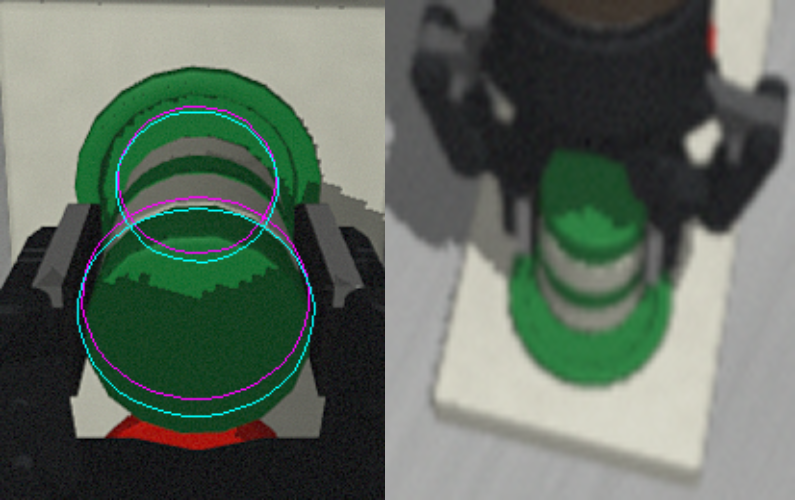

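The jar's foot is about 6 mm too far towards the console and rests on the ring. I'll lift slightly, shift along -y' and lower again.

Request:
servo_tool(turn=[[0,0.006,-0.006],[0,0,0],[0,0,0],[0,0,0],[0,0,0]], dp=[[0,0,0.008],[0.0,-0.006,0],[0,0,0],[0,0,-0.005],[0,0,-0.004]], fingers=[0.03,0.03,0.03,0.03,0.03])

```text
clock: 15.38
position: [645.3, -110.0, 57.0]
ee_rot: [0.802, -0.597, 0.001, 0.002]
contact_force: [0.5, -0.1, -1.2]
gripper_width: 42.3
```

Request:
servo_tool(turn=[[0,0,0],[0,0,0],[0,0,0],[0,0,0],[0,0,0]], dp=[[0,0,-0.004],[0,0,-0.003],[0,0,-0.003],[0,0,-0.002],[0,0,-0.001]], fingers=[0.03,0.03,0.03,0.03,0.03])

```text
clock: 16.0
position: [645.6, -110.1, 55.5]
ee_rot: [0.804, -0.595, 0.003, 0.004]
contact_force: [-0.8, 0.2, 3.0]
gripper_width: 42.6
```

Request:
servo_tool(turn=[[0,0,0],[0,0,0],[0,0,0],[0,0,0],[0,0,0]], dp=[[0,0,0],[0,0,0],[0,0,0],[0,0,0.02],[0,0,0.05]], fingers=[0.0854,0.0854,0.0854,0.0854,0.0854])

```text
clock: 16.62
position: [642.3, -110.0, 119.9]
ee_rot: [0.803, -0.595, -0.002, 0.007]
contact_force: [0.8, -0.3, 1.2]
gripper_width: 85.4
```

Request:
servo_tool(turn=[[0,0,-0.01],[0,0,0],[0,0,0],[0,0,0],[0,0,0]], dp=[[-0.02,-0.003,0.03],[-0.04,-0.007,0],[-0.04,-0.007,0],[-0.02,-0.005,0],[0,0,0]], fingers=[0.0854,0.0854,0.0854,0.0854,0.0854])

```text
clock: 17.25
position: [522.1, -132.7, 154.6]
ee_rot: [0.801, -0.599, 0.002, 0.005]
contact_force: [-0.5, -0.1, -0.6]
gripper_width: 85.3
```

```bash
python3 - <<'E'
from h import *
d=cam('wrist');s=read_state();print(s['clock'],s['position'],s['ee_rot'],s['contact_force'])
vis=d['img'].copy()
def circ(x,y,z,r,c):
    P=np.array([proj(d,(x+r*np.cos(t),y+r*np.sin(t),z)) for t in np.linspace(0,6.28,40)]).astype(int); cv2.polylines(vis,[P],True,c,1)
circ(525,-132,62,22,(255,0,255));circ(525,-132,0,22,(255,0,255))
circ(644.5,-102.5,27,34,(255,0,255));circ(645,-104,84,22,(255,255,0));circ(616,-2,27,34,(255,0,255));circ(588,101,62,8,(255,0,255))
cv2.imwrite('pics/w7.png',vis[...,::-1])
E
```

```text
17.3 [ 523.10535802 -132.53488922  154.64784   ] [ 0.80074309 -0.59898756  0.00234308  0.00434954] [ 0.7726194  -1.96374308 -0.61581883]
```

View pics/w7.png

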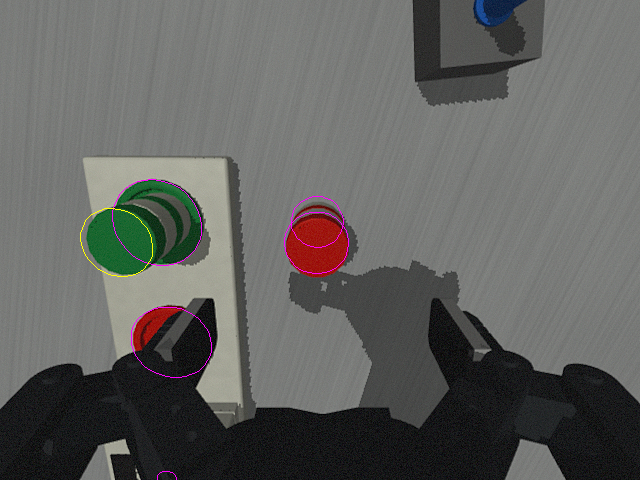

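The green jar stands upright in the green seat and the overlay rings match. The red jar matches its (525,-132) overlay, with the cap at (317,245). Picking it up.

Request:
servo_tool(turn=[[0.009,0,0],[0,0,0],[0,0,0],[0,0,0],[0,0,0]], dp=[[0.002,0.0005,-0.03],[0,0,-0.035],[0,0,-0.03],[0,0,-0.018],[0,0,-0.006]], fingers=[0.0854,0.0854,0.0854,0.0854,0.0854])

```text
clock: 17.92
position: [533.0, -131.1, 32.2]
ee_rot: [0.802, -0.598, 0.003, -0.001]
contact_force: [0.2, -0.2, 0.2]
gripper_width: 85.4
```

Request:
servo_tool(turn=[[0,0,0],[0,0,0],[0,0,0],[0,0,0],[0,0,0]], dp=[[0,0,-0.001],[0,0,0],[0,0,0],[0,0,0],[0,0,0]], fingers=[0.0854,0.03,0.03,0.03,0.03])

```text
clock: 18.55
position: [535.5, -131.0, 33.3]
ee_rot: [0.802, -0.598, 0.005, -0.002]
contact_force: [-0.1, 0.3, -1.7]
gripper_width: 42.4
```

Request:
servo_tool(turn=[[0,0.008,0],[0,0,0],[0,0,0],[0,0,0],[0,0,0]], dp=[[0,0,0.015],[0,0,0.03],[0,0.02,0.02],[0.015,0.035,0],[0.025,0.035,0]], fingers=[0.03,0.03,0.03,0.03,0.03])

```text
clock: 19.18
position: [573.6, -40.8, 100.2]
ee_rot: [0.8, -0.6, 0.0, 0.0]
contact_force: [1.2, 0.1, -0.6]
gripper_width: 42.7
```

Request:
servo_tool(turn=[[0,0,0],[0,0,0],[0,0,0],[0,0,0],[0,0,0]], dp=[[0.025,0.025,0],[0.012,0.01,0],[0,0,0],[0,0,0],[0,0,0]], fingers=[0.03,0.03,0.03,0.03,0.03])

```text
clock: 19.8
position: [610.1, -4.2, 99.4]
ee_rot: [0.8, -0.6, -0.001, 0.001]
contact_force: [-0.3, -0.3, -1.3]
gripper_width: 42.8
```

Request:
servo_tool(turn=[[0,0,-0.01],[0,0,0],[0,0,0],[0,0,0],[0,0,0]], dp=[[0.006,0,0],[0,0,-0.012],[0,0,-0.012],[0,0,-0.007],[0,0,0]], fingers=[0.03,0.03,0.03,0.03,0.03])

```text
clock: 20.42
position: [614.9, -5.8, 65.4]
ee_rot: [0.796, -0.605, -0.002, 0.001]
contact_force: [-1.0, -0.4, -0.5]
gripper_width: 42.7
```

```bash
python3 - <<'E'
from h import *
d=cam('wrist');s=read_state();print(s['clock'],s['position'],s['ee_rot'],s['contact_force'])
vis=d['img'].copy()
p=s['position'];jx,jy=p[0]-.27*1.8,p[1]+.963*1.8;b=p[2]-33.3
def circ(x,y,z,r,c):
    P=np.array([proj(d,(x+r*np.cos(t),y+r*np.sin(t),z)) for t in np.linspace(0,6.28,40)]).astype(int); cv2.polylines(vis,[P],True,c,1)
circ(jx,jy,b+62,22,(255,255,255));circ(jx,jy,b,22,(255,255,0))
circ(616,-2,27,34,(255,0,255));circ(616,-2,27,27,(255,0,255))
cv2.imwrite('pics/w8.png',cv2.resize(vis[160:440,190:450],None,fx=2,fy=2)[...,::-1])
E
```

```text
20.475 [615.17969263  -5.71935585  65.80853323] [ 0.7963321  -0.60485718 -0.00126967  0.00116983] [-1.26671678 -0.38126225 -1.48419448]
```

View pics/w8.png

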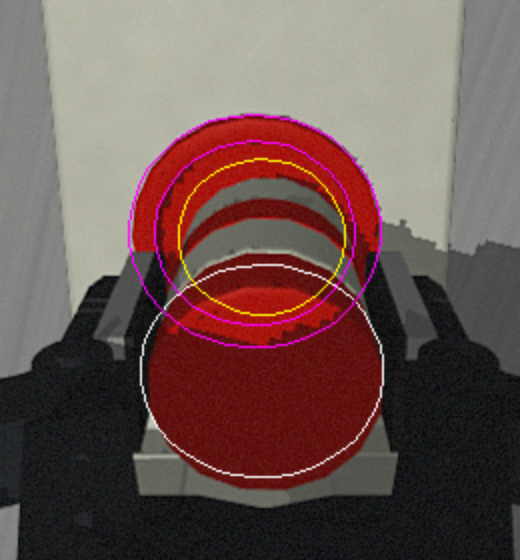

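The seat ring matches its overlay. The jar sits about 1.5 mm towards +y' and 2 mm to -x', so I'll nudge it and lower.

Request:
servo_tool(turn=[[0,0,0.005],[0,0,0],[0,0,0],[0,0,0],[0,0,0]], dp=[[0.002,-0.001,-0.005],[0,0,-0.004],[0,0,-0.003],[0,0,-0.003],[0,0,-0.002]], fingers=[0.03,0.03,0.03,0.03,0.03])

```text
clock: 21.1
position: [618.1, -6.6, 54.7]
ee_rot: [0.799, -0.602, 0.0, 0.001]
contact_force: [-2.1, 0.1, 4.9]
gripper_width: 42.3
```

Request:
servo_tool(turn=[[0,0,0],[0,0,0],[0,0,0],[0,0,0],[0,0,0]], dp=[[0,0,-0.003],[0,0,-0.002],[0,0,-0.002],[0,0,-0.001],[0,0,0]], fingers=[0.03,0.03,0.03,0.03,0.03])

```text
clock: 21.72
position: [618.2, -6.5, 54.8]
ee_rot: [0.8, -0.601, 0.002, 0.0]
contact_force: [0.5, 0.6, -1.0]
gripper_width: 42.1
```

Contact at 54.7 matches the seat floor. I'll release, rise and head for the stylus.

Request:
servo_tool(turn=[[0,0,0],[0,0,0],[0,0,0],[0,0,0],[0,0,0]], dp=[[0,0,0],[0,0,0],[0,0,0],[0,0,0.02],[0,0,0.05]], fingers=[0.0854,0.0854,0.0854,0.0854,0.0854])

```text
clock: 22.35
position: [615.9, -7.0, 120.7]
ee_rot: [0.799, -0.601, -0.002, 0.004]
contact_force: [1.0, 0.5, -0.0]
gripper_width: 85.4
```

Request:
servo_tool(turn=[[0,0,0],[0,0,0],[0,0,0],[0,0,0],[0,0,0]], dp=[[0,0,0.05],[0,0,0.05],[-0.03,-0.05,0.01],[-0.025,-0.05,0],[-0.02,-0.04,0]], fingers=[0.0854,0.0854,0.0854,0.0854,0.0854])

```text
clock: 22.98
position: [542.6, -147.7, 238.9]
ee_rot: [0.801, -0.598, 0.003, 0.001]
contact_force: [0.0, 0.8, -0.9]
gripper_width: 85.5
```

Request:
servo_tool(turn=[[0,0,0],[0,0,0],[0,0,0],[0,0,0],[0,0,0]], dp=[[-0.03,-0.04,0],[-0.025,-0.03,0],[-0.015,-0.02,0],[0,0,0],[0,0,0]], fingers=[0.0854,0.0854,0.0854,0.0854,0.0854])

```text
clock: 23.6
position: [468.8, -242.6, 239.5]
ee_rot: [0.8, -0.6, 0.004, 0.0]
contact_force: [-0.1, 0.0, 0.7]
gripper_width: 85.3
```

```bash
python3 - <<'E'
from h import *
d=cam('wrist');s=read_state();print(s['clock'],s['position'],s['ee_rot'],s['contact_force'])
save(d,'w9.png')
def blue(d,tag):
    m=cv2.inRange(cv2.cvtColor(d['img'],cv2.COLOR_RGB2HSV),(100,120,40),(125,255,255))
    k,l,st,c=cv2.connectedComponentsWithStats(m)
    for i in range(1,k):
        if st[i,4]>30 and 0<c[i][0]<560: print(tag,st[i],c[i].round(1))
blue(d,'w')
for q in ['stylus','stand']:
    print(q,[(round(r['score'],2),r['box']) for r in search_frame(q,'wrist')[:2]])
print('pred',proj(d,(468,-287,132)),proj(d,(468,-287,66)))
t=cam('top');save(t,'top2.png')
blue(t,'t')
print(atz(t,486.9,294.2,132).round(1),atz(t,475.6,296.5,62).round(1))
for q,z in [('jar_red',84),('jar_green',84)]:
    print(q,[(round(r['score'],2),r['box'],atz(t,r['box'][0]+r['box'][2]/2,r['box'][1]+10,84).round(0)) for r in search_frame(q,'top')[:1]])
E
```

```text
23.65 [ 468.82910098 -242.41968801  239.42156633] [ 8.00091593e-01 -5.99865502e-01  3.84375718e-03  2.20904879e-04] [ 0.42934456  0.43982813 -0.05635976]
w [329 144  29  31 655] [342.9 158.8]
stylus [(0.63, [330.7, 142.7, 26.9, 35.7]), (0.19, [110.0, 1.7, 117.1, 82.2])]
stand [(0.6, [309.5, 118.8, 70.3, 76.8])]
pred [341.36822745 178.61968208] [337.7537748  169.37369808]
[ 469.6 -296.7  132. ] [ 468.2 -296.2   62. ]
jar_red [(0.93, [305.9, 205.4, 24.3, 29.4], array([622.,   0.,  84.]))]
jar_green [(0.67, [352.5, 193.7, 33.8, 20.8], array([644., -97.,  84.]))]
```

View pics/w9.png

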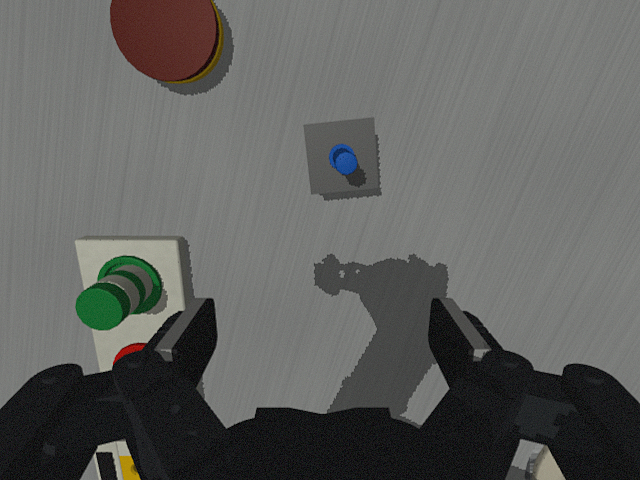

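The stylus handle's end is at (345,163) and its collar at (341,155), which puts the axis at about (469,-297.5) in agreement with the top view. The green jar is upright in its seat.

Request:
servo_tool(turn=[[0.005,0.006,0],[0,0,0],[0,0,0],[0,0,0],[0,0,0]], dp=[[0,-0.03,-0.02],[0,-0.02,-0.03],[0,-0.005,-0.03],[0,0,-0.005],[0,0,0]], fingers=[0.0854,0.0854,0.0854,0.0854,0.0854])

```text
clock: 24.52
position: [471.6, -297.5, 153.7]
ee_rot: [0.802, -0.598, 0.002, -0.0]
contact_force: [-0.6, -1.0, 0.9]
gripper_width: 85.5
```

```bash
cat > sty.py <<'E'
from h import *
d=cam('wrist');s=read_state();print(s['clock'],s['position'],s['ee_rot'],s['contact_force'],s['gripper_width'])
m=cv2.inRange(cv2.cvtColor(d['img'],cv2.COLOR_RGB2HSV),(100,120,30),(125,255,255))
k,l,st,c=cv2.connectedComponentsWithStats(m)
for i in range(1,k):
    if st[i,4]>60: print(st[i],c[i].round(1))
for p in [(469,-297.5,132),(469,-297.5,66)]: print(proj(d,p).round(0))
i=1+st[1:,4].argmax();b=st[i]
# handle-end: lowest part of blob; rows near the bottom
w=[(v,np.nonzero(l[v]==i)[0][[0,-1]]) for v in range(b[1],b[1]+b[3],max(1,b[3]//12))]
print([(int(v),int(a[0]),int(a[1])) for v,a in w])
save(d,'s.png')
E
python3 sty.py
```

```text
24.575 [ 471.68296564 -297.4154553   153.88094953] [ 8.01738246e-01 -5.97672253e-01  1.86098844e-03 -4.46660601e-04] [ 0.2010236   0.47390406 -0.42972114] 85.25817117436205
[ 311  230   33   71 1939] [327.6 264.5]
[327. 287.]
[326. 246.]
[(230, 322, 332), (235, 315, 339), (240, 312, 342), (245, 311, 343), (250, 312, 343), (255, 314, 340), (260, 315, 340), (265, 315, 341), (270, 314, 342), (275, 314, 342), (280, 314, 342), (285, 313, 343), (290, 314, 342), (295, 317, 339), (300, 326, 331)]
```

Request:
servo_tool(turn=[[0.003,0.003,0],[0,0,0],[0,0,0],[0,0,0],[0,0,0]], dp=[[-0.003,0,-0.02],[-0.001,0,-0.022],[-0.001,0,-0.016],[-0.001,0,-0.006],[0,0,0]], fingers=[0.0854,0.0854,0.0854,0.0854,0.0854])

```text
clock: 25.2
position: [471.0, -297.4, 96.3]
ee_rot: [0.803, -0.596, 0.007, -0.003]
contact_force: [0.2, -0.6, -0.5]
gripper_width: 85.4
```

Request:
servo_tool(turn=[[0,0,0],[0,0,0],[0,0,0],[0,0,0],[0,0,0]], dp=[[-0.001,0,0],[0,0,0],[0,0,0],[0,0,0],[0,0,0]], fingers=[0.0854,0.05,0.03,0.02,0.01])

```text
clock: 25.82
position: [470.8, -297.8, 98.8]
ee_rot: [0.803, -0.596, 0.009, -0.003]
contact_force: [-3.1, -2.0, -0.3]
gripper_width: 14.5
```

Request:
servo_tool(turn=[[0,0,0],[0,0,0],[0,0,0],[0,0,0],[0,0,0]], dp=[[0,0,0],[0,0,0],[0,0,0],[0,0,0],[0,0,0]], fingers=[0.005,0.005,0.005,0.005,0.005])

```text
clock: 26.45
position: [470.4, -298.0, 98.8]
ee_rot: [0.803, -0.596, 0.008, -0.003]
contact_force: [0.1, -0.5, 0.1]
gripper_width: 14.4
```

The stylus is gripped at 14.4 mm opening. Lifting it clear and carrying it to the aperture.

Request:
servo_tool(turn=[[0,0,0],[0,0,0],[0,0,0],[0,0,0],[0,0,0]], dp=[[0,0,0.015],[0,0,0.025],[0,0,0.03],[0,0,0.03],[0,0,0.015]], fingers=[0.005,0.005,0.005,0.005,0.005])

```text
clock: 27.08
position: [471.0, -297.3, 219.8]
ee_rot: [0.803, -0.595, 0.009, -0.004]
contact_force: [0.1, 0.6, -1.1]
gripper_width: 14.4
```

Request:
servo_tool(turn=[[0,0,0],[0,0,0],[0,0,0],[0,0,0],[0,0,0]], dp=[[0.01,0.03,0],[0.013,0.045,0],[0.013,0.045,0],[0.013,0.045,0],[0.013,0.045,0]], fingers=[0.005,0.005,0.005,0.005,0.005])

```text
clock: 27.7
position: [536.2, -83.7, 227.8]
ee_rot: [0.801, -0.598, 0.016, -0.008]
contact_force: [0.3, -0.2, -1.0]
gripper_width: 14.1
```

Request:
servo_tool(turn=[[0,0,0],[0,0,0],[0,0,0],[0,0,0],[0,0,0]], dp=[[0.013,0.045,0],[0.013,0.045,0],[0.012,0.04,0],[0.008,0.02,0],[0,0,0]], fingers=[0.005,0.005,0.005,0.005,0.005])

```text
clock: 28.32
position: [584.7, 75.4, 233.0]
ee_rot: [0.803, -0.596, 0.018, -0.012]
contact_force: [0.2, 1.1, -0.5]
gripper_width: 14.8
```

Request:
servo_tool(turn=[[0.0,0.014,0],[0,0.014,0],[0,0,0],[0,0,0],[0,0,0]], dp=[[0.003,0.015,-0.01],[0,0.009,-0.02],[0,0,-0.02],[0,0,-0.005],[0,0,0]], fingers=[0.005,0.005,0.005,0.005,0.005])

```text
clock: 28.95
position: [586.4, 98.4, 172.9]
ee_rot: [0.802, -0.598, 0.004, -0.001]
contact_force: [-0.3, -0.6, -0.1]
gripper_width: 14.3
```

```bash
cat > ap.py <<'E'
from h import *
s=read_state();p=s['position'];M=R.from_quat(s['ee_rot']).as_matrix();print(s['clock'],p,s['ee_rot'],'tz',M[:,2],s['contact_force'],s['gripper_width'])
tip=p+np.array([0,0,-91.8]); print('tip nominal',tip)
ims={c:cam(c) for c in ('wrist','top','scene')}
for c,d in ims.items():
    save(d,'ap_%s.png'%c)
    print(c,'tip',proj(d,tip).round(1),'collar',proj(d,tip+[0,0,57]).round(1),'ap',proj(d,(588,100,62)).round(1))
    hsv=cv2.cvtColor(d['img'],cv2.COLOR_RGB2HSV)
    for n,lo,hi in (('yel',(20,110,60),(35,255,255)),('blu',(100,120,30),(125,255,255)),('red',(0,120,40),(8,255,255))):
        m=cv2.inRange(hsv,lo,hi);k,l,st,ce=cv2.connectedComponentsWithStats(m);q=proj(d,(588,100,62))
        for i in range(1,k):
            if st[i,4]>8 and np.hypot(*(ce[i]-q))<120: print(' ',n,st[i],ce[i].round(1))
E
python3 ap.py
python3 - <<'E'
import sys; sys.path.insert(0,'.')
import cv2,numpy as np
a=cv2.imread('pics/ap_wrist.png')[200:440,170:470]
b=cv2.imread('pics/ap_scene.png')
c=cv2.imread('pics/ap_top.png')[190:290,220:320]
b=b[170:270,310:410]
r=lambda x,w,h:cv2.resize(x,(w,h),interpolation=cv2.INTER_CUBIC)
cv2.imwrite('pics/ap_all.png',np.hstack([r(a,450,360),np.vstack([r(b,300,300),r(c,300,300)])[:360] ]) if 0 else np.hstack([cv2.copyMakeBorder(r(a,480,384),0,216,0,0,0),np.vstack([r(b,300,300),r(c,300,300)])]))
E
```

```text
28.95 [586.35871927  98.3861114  172.8961433 ] [ 0.80170316 -0.5977056   0.00438975 -0.00088845] tz [ 0.00810061 -0.003823   -0.99995988] [-0.32359202 -0.59122953 -0.10463392] 14.295825921174268
tip nominal [586.35871927  98.3861114   81.0961433 ]
wrist tip [322.5 244. ] collar [321.9 275.8] ap [319.8 237.7]
  yel [ 294  211   57   53 2275] [321.6 234.3]
  blu [ 302  258   42  112 3998] [322.5 314.3]
  red [312 227  20  16 201] [322.3 234.8]
top tip [266.1 234.7] collar [263.5 230. ] ap [266.1 235.3]
  yel [269 227   9  17  89] [273.3 235.5]
  red [302 207  33  33 791] [318.2 222.3]
scene tip [359.6 215. ] collar [361.6 195.9] ap [360.  220.7]
  yel [349 213  21  17 246] [359.1 220.9]
  blu [357 168  11  32 240] [362.1 184. ]
  red [332 247  33  40 748] [349.  266.3]
```

View pics/ap_all.png

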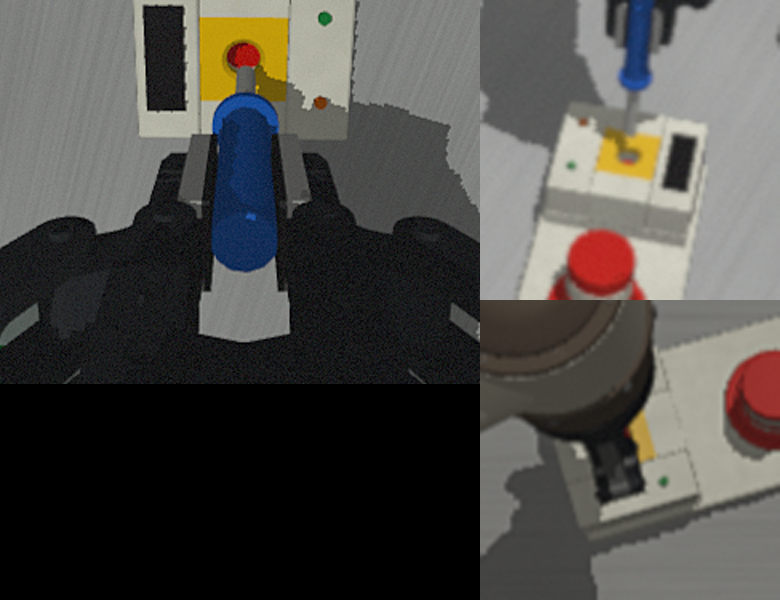

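The hole centre is at about (322,235.5) and the tip at about (324,242.5) in the wrist picture, so the tip is within about 1.5 mm of the hole axis. The red jar is in the red seat. Descending carefully.

Request:
servo_tool(turn=[[0,0,0],[0,0,0],[0,0,0],[0,0,0],[0,0,0]], dp=[[0.001,0.001,-0.003],[0,0,-0.004],[0,0,-0.004],[0,0,-0.002],[0,0,0]], fingers=[0.005,0.005,0.005,0.005,0.005])

```text
clock: 29.72
position: [588.5, 99.9, 161.7]
ee_rot: [0.802, -0.598, 0.006, -0.003]
contact_force: [-0.0, -0.2, 0.1]
gripper_width: 14.4
```

```bash
python3 ap.py; python3 - <<'E'
import cv2,numpy as np
g=cv2.imread('pics/ap_wrist.png')
h=cv2.cvtColor(g,cv2.COLOR_BGR2HSV)
for v in range(222,266,3):
    print(v,' '.join('%s'%('Y' if 18<a<36 and b>90 else 'R' if (a<10 or a>172) and b>110 else 'B' if 98<a<126 and b>110 else '%d'%(c//26)) for a,b,c in h[v,300:346].tolist()))
E
```

```text
29.725 [588.47548827  99.86424769 161.72116485] [ 0.80172285 -0.59766011  0.00572333 -0.00317889] tz [ 0.01297684 -0.00174404 -0.99991428] [-0.01674908 -0.23899794  0.05593949] 14.3649400749683
tip nominal [588.47548827  99.86424769  69.92116485]
wrist tip [323.2 243.9] collar [322.3 275.7] ap [323.9 240.9]
  yel [ 297  213   59   55 2398] [326.4 236.6]
  blu [ 302  258   42  112 4000] [322.5 314.4]
  red [316 230  21  15 182] [326.7 236.8]
top tip [265.8 234.5] collar [263.2 229.8] ap [266.1 235.3]
  yel [269 227   9  17  92] [273.2 235.5]
  red [302 207  33  33 792] [318.2 222.3]
scene tip [360.5 218.4] collar [362.5 199.7] ap [360.  220.7]
  yel [349 213  21  17 231] [359.  221.2]
  blu [357 173  12  31 232] [363.  188.2]
  red [332 247  33  40 750] [348.9 266.4]
222 Y Y Y Y Y Y Y Y Y Y Y Y Y Y Y Y Y Y Y Y Y Y Y Y Y Y Y Y Y Y Y Y Y Y Y Y Y Y Y Y Y Y Y Y Y Y
225 Y Y Y Y Y Y Y Y Y Y Y Y Y Y Y Y Y Y Y Y Y Y Y Y Y Y Y Y Y Y Y Y Y Y Y Y Y Y Y Y Y Y Y Y Y Y
228 Y Y Y Y Y Y Y Y Y Y Y Y Y Y Y Y Y Y Y Y Y Y Y Y Y Y Y Y Y Y Y Y Y Y Y Y Y Y Y Y Y Y Y Y Y Y
231 Y Y Y Y Y Y Y Y Y Y Y Y Y Y Y Y
[... 416 characters left out ...]
 R R R Y Y Y Y Y Y Y Y Y Y Y
246 Y Y Y Y Y Y Y Y Y Y Y Y Y Y Y Y Y Y 3 3 3 3 3 3 3 3 3 3 2 3 4 4 3 Y Y Y Y Y Y Y Y Y Y Y Y Y
249 Y Y Y Y Y Y Y Y Y Y Y Y Y Y Y Y Y Y 3 3 3 3 3 3 3 3 3 3 2 3 Y Y Y Y Y Y Y Y Y Y Y Y Y Y Y Y
252 Y Y Y Y Y Y Y Y Y Y Y Y Y Y Y Y Y Y 3 3 3 3 3 3 3 3 3 3 3 3 Y Y Y Y Y Y Y Y Y Y Y Y Y Y Y Y
255 Y Y Y Y Y Y Y Y Y Y Y Y Y Y Y Y Y Y 3 3 3 3 3 3 3 3 3 2 2 3 Y Y Y Y Y Y Y Y Y Y Y Y Y Y Y Y
258 Y Y Y Y Y Y Y Y Y Y Y Y Y Y Y Y Y 3 B B B B B B B B B B B 2 3 Y Y Y Y Y Y Y Y Y Y Y Y Y Y Y
261 Y Y Y Y Y Y Y Y Y Y Y 3 B B B B B B B B B B B B B B B B B B B B B B B 2 Y Y Y Y Y Y Y Y Y Y
264 Y Y Y Y Y Y Y Y B B B B B B B B B B B B B B B B B B B B B B B B B B B B B B B Y Y Y Y Y Y Y
```

Request:
servo_tool(turn=[[0,0.004,0],[0,0,0],[0,0,0],[0,0,0],[0,0,0]], dp=[[-0.002,-0.003,0],[0,0,0],[0,0,0],[0,0,0],[0,0,0]], fingers=[0.005,0.005,0.005,0.005,0.005])

```text
clock: 30.5
position: [586.7, 96.7, 162.4]
ee_rot: [0.802, -0.598, 0.004, -0.002]
contact_force: [0.8, 0.1, -0.7]
gripper_width: 14.3
```

```bash
python3 ap.py | head -8; python3 - <<'E'
import cv2,numpy as np
g=cv2.imread('pics/ap_wrist.png')
h=cv2.cvtColor(g,cv2.COLOR_BGR2HSV)
for v in range(225,262,3):
    print(v,''.join('%s'%('Y' if 18<a<36 and b>90 else 'R' if (a<10 or a>172) and b>110 else 'B' if 98<a<126 and b>110 else '%d'%(c//26)) for a,b,c in h[v,300:346].tolist()))
E
```

```text
30.5 [586.67252717  96.68897241 162.39216811] [ 0.80170398 -0.59770043  0.00434888 -0.00245338] tz [ 0.0099058  -0.00126488 -0.99995014] [ 0.8160329   0.07734449 -0.65043924] 14.260703417796543
tip nominal [586.67252717  96.68897241  70.59216811]
wrist tip [322.8 243.7] collar [322.1 275.6] ap [319.7 243.9]
  yel [ 293  216   59   54 2289] [321.3 238.8]
  blu [ 301  258   43  112 3994] [322.5 314.4]
  red [312 233  20  15 145] [321.7 239.1]
top tip [267.5 235.3] collar [264.9 230.8] ap [266.1 235.3]
  yel [270 229   8  14  65] [273.8 235.9]
225 YYYYYYYYYYYYYYYYYYYYYYYYYYYYYYYYYYYYYYYYYYYYYY
228 YYYYYYYYYYYYYYYYYYYYYYYYYYYYYYYYYYYYYYYYYYYYYY
231 YYYYYYYYYYYYYYYYYYYYYYYYYYYYYYYYYYYYYYYYYYYYYY
234 YYYYYYYYYYYYYYY4RRRRRRRRRRRRRYYYYYYYYYYYYYYYYY
237 YYYYYYYYYYYYYRRRRRRRRRRRRRRRRRR6YYYYYYYYYYYYYY
240 YYYYYYYYYYY4RRRRRRRRRRRRRRRRRRRRRYYYYYYYYYYYYY
243 YYYYYYYYYYYYRRRRRRR4333333333RRR3YYYYYYYYYYYYY
246 YYYYYYYYYYYYYY3RRR33333333332RRYYYYYYYYYYYYYYY
249 YYYYYYYYYYYYYYYYY3333333333223YYYYYYYYYYYYYYYY
252 YYYYYYYYYYYYYYYYYY333333333333YYYYYYYYYYYYYYYY
255 YYYYYYYYYYYYYYYYYY333333223333YYYYYYYYYYYYYYYY
258 YYYYYYYYYYYYYYYYY3BBBBBBBBBBB23YYYYYYYYYYYYYYY
261 YYYYYYYYYYY3BBBBBBBBBBBBBBBBBBBBBBB2YYYYYYYYYY
```

The hole is at (322,243.5). The tip, extrapolated down to the mouth, lands at about (324,243.5), which is within 1.5 mm. Inserting.

Request:
servo_tool(turn=[[0,0,0],[0,0,0],[0,0,0],[0,0,0],[0,0,0]], dp=[[0,0,-0.005],[0,0,-0.005],[0,0,-0.005],[0,0,-0.004],[0,0,-0.002]], fingers=[0.005,0.005,0.005,0.005,0.005])

```text
clock: 31.28
position: [586.4, 96.7, 139.5]
ee_rot: [0.802, -0.598, 0.004, -0.002]
contact_force: [0.4, 0.7, -0.9]
gripper_width: 14.5
```

Request:
servo_tool(turn=[[0,0,0],[0,0,0],[0,0,0],[0,0,0],[0,0,0]], dp=[[0,0,-0.004],[0,0,-0.004],[0,0,-0.003],[0,0,-0.003],[0,0,-0.003]], fingers=[0.005,0.005,0.005,0.005,0.005])

```text
clock: 31.9
position: [587.6, 96.4, 127.3]
ee_rot: [0.802, -0.597, 0.006, -0.002]
contact_force: [-5.9, 0.0, 18.0]
gripper_width: 14.6
```

Request:
servo_tool(turn=[[0,0,0],[0,0,0],[0,0,0],[0,0,0],[0,0,0]], dp=[[-0.001,0,-0.003],[0,0,-0.003],[0,0,-0.003],[0,0,-0.003],[0,0,-0.003]], fingers=[0.005,0.005,0.005,0.005,0.005])

```text
clock: 32.52
position: [587.1, 96.3, 127.3]
ee_rot: [0.804, -0.595, 0.009, -0.003]
contact_force: [-6.6, 0.3, 15.1]
gripper_width: 14.5
```

```bash
python3 - <<'E'
from h import *
t=cam('scene');s=read_state();print(s['clock'],s['position'],s['contact_force'],s['gripper_width'])
for p in [(645,-104),(616,-3)]: print(proj(t,(*p,84)).round(0),proj(t,(*p,24)).round(0))
for q in ['jar_red','seat_red','jar_green','seat_green','beaker','dishes','tip_box','stylus']:
    print(q,[(round(r['score'],2),r['box']) for r in search_frame(q,'scene')[:1]])
s=read_state();print(s['clock'],s['position'],s['contact_force'],s['gripper_width'])
E
```

```text
32.575 [587.08116576  96.29095553 127.3607789 ] [-6.17541581  0.84802866 14.10722796] 14.290115459507946
[339. 303.] [338. 319.]
[350. 255.] [349. 273.]
jar_red [(0.73, [336.0, 246.3, 25.4, 34.9])]
seat_red [(0.65, [332.4, 263.2, 35.5, 25.2])]
jar_green [(0.59, [324.9, 291.9, 26.2, 38.5])]
seat_green [(0.78, [318.9, 306.7, 36.4, 30.3])]
beaker []
dishes [(0.8, [235.0, 417.0, 56.5, 62.8])]
tip_box [(0.9, [416.0, 132.9, 49.2, 62.3])]
stylus [(0.83, [355.6, 187.0, 9.9, 32.2])]
32.975 [587.08383699  96.31654885 127.35443019] [-7.07381744  0.1084286  14.74869014] 14.523990381111707
```

```bash
python3 -c "
from bench import *
print(job_done()); s=read_state(); print(s['clock'],s['position'],s['contact_force'],s['gripper_width'])"
```

```text
the job is handed in; nothing more can be done
None
the job is handed in; nothing more can be done
```

I swapped the two jars, then used the stylus to push the reset button down to its stop. I handed the job in at about 33 s, with the button held and the stylus still gripped.

- **Jars:** I parked the red jar on the bench while the green one moved to its seat. The green jar caught on the rim of its seat at first, so I lifted it slightly, shifted it about 6 mm and lowered it onto the seat floor. The red jar then went straight into the red seat. In the last pictures and network boxes, both jars were in their matching seats, and they looked upright.
- **Button:** The tip passed through the hole without touching. It then met a hard stop with the TCP at z = 127.3 mm, against 127.8 mm expected for fully down. About 14–15 N held steady there for 0.45 s. I inferred "fully down" from this height and force, as the button's travel can't be read directly.
- **Side force:** About 6–7 N stayed on the tool in -x, so the shank probably leans on the hole's edge.
- **Other items:** The dishes and the tip box were where they started. The network did not find the beaker in the last scene picture, where the arm may have hidden it. I made no contact that I know of with it.

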